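# Load a steel plate under the spring clip of a drilling jig

## Task

Load the little steel plate into the drilling jig: press the spring clip's long press bar down with one fingertip so that its jaw opens, and keep it held down while the other fingertip pushes the plate by its turned-up end along the guides, beneath the raised jaw, until its nose butts against the stop. Then let the clip go so that it clamps the plate, and take the hand clear. Only press and push: do not lift, tip or carry the plate, and leave the jar, the screwdriver and the wood offcut alone.

Things in the scene. Friction and masses are not known exactly. Their poses are not given: they have to be found in the camera images.
- jig: Drilling jig fixed to the bench: dark wooden base 12 mm thick, x -160 to +55 mm, y -65 to +60 mm in its frame. Origin at bench height, below the clip's pin, level with the middle of the jaw; x = push direction, y = left seen along the push, z up. The pin, 8 mm thick, runs along x at y = 0, z = 26 mm, between posts at x = -142 and +20 mm, 34 mm high. Nothing on the jig stands higher than 45 mm.
- track (a point): Middle of the track's floor, on the base's top: jig x = -45, y = -32, z = 12 mm. The plate slides in it along the jig's x, between two aluminium guides 5 mm tall and 47.6 mm apart (x = -120 to +30 mm).
- clip (a joint): Turn of the sprung clip about its pin, rad: 0 = shut (jaw 1 mm above the base, blocking the track), 0.38 = press bar level (jaw 11 mm above the base), 0.46 = hard limit. The plate passes under from about 0.22; with the clip let go on the plate it reads about 0.18. The middle of the bar takes about 2 N to start and 7 N to hold it level; the spring shuts it.
- jaw (a point): Middle of the clip's jaw underside, a steel block 24 mm (jig x = -12 to +12) by 14 mm (y = -27 to -41) over the track; jig z = 13 mm when shut.
- press_bar (a point): Middle of the press bar's upper face. The bar is an aluminium flap on the jig's +y side, 142 mm long (jig x = -130 to +12), 46 mm wide from the pin outwards, 3 mm thick. Shut, it slopes up away from the pin (22 deg), this point at y = 29, z = 33 mm; at 0.38 rad it is level, this point at y = 30, z = 22 mm; at the limit z = 19.5 mm. A fingertip can slide along it while holding it down.
- plate: Loose steel plate, 60 x 44 x 6 mm, 0.11 to 0.21 kg; its rear end is turned up, 5 mm thick, to 22 mm above its underside (34 mm above the bench as it lies), so fingertips level with the pressed bar, about 62 mm apart across the jig, also meet this end. Origin under the middle; x from the turned-up end to the nose, z up. Starts in the track, nose 10 to 35 mm short of the jaw.
- nose (a point): Middle of the plate's front face, 3 mm above its underside, 30 mm ahead of the plate's origin.
- lip_back (a point): Middle width of the rear face of the plate's turned-up end, 12 mm above the plate's underside, 30 mm behind the plate's origin: the face to push.
- stop_face (a point): Middle of the jig's stop face, where the plate's nose must come to: x = 30, y = -32, z = 15 mm in the jig's frame.
- jar_mid (a point): Bystander: upright glass jar with a steel cap, 56 mm across and 75 mm tall; this is its centre.
- driver: Bystander: screwdriver with a black handle, 180 mm long, lying; origin under its middle, x towards the tip.
- offcut_mid (a point): Bystander: offcut of dark wood, 90 x 45 x 30 mm; this is its centre.
Things that resemble listed ones, but are neither listed nor needed, are in the scene too. There is more than one size of the plate; the one meant has the size given above.

How it is judged (in metres and radians):
On the way, in this order (a step that is already met when the one before it is completed fails the run):
1. the clip is pressed open by a finger while the plate is still short of the jaw (value of joint clip above 0.24 rad and x of nose in the frame of jig below -0.01 m and contact force between the fingers and jig above 0.5 N), for 0.1 s.
2. the plate is home against the stop while the clip is still held open (value of joint clip above 0.22 rad and x of nose in the frame of jig between 0.026 and 0.033 m and y of nose in the frame of jig between -0.038 and -0.026 m and z of nose in the frame of jig below 0.02 m and angle between the x axis of plate and the x axis of jig, either way round below 0.1 rad), for 0.1 s.
At the end, for the whole second after the job is handed in: The plate lies flat in the track with its nose within 4 mm of the stop and square to the jig within 0.1 rad, at rest, and the released clip rests on it (clip joint 0.12 to 0.215 rad) (x of nose in the frame of jig between 0.026 and 0.033 m and y of nose in the frame of jig between -0.038 and -0.026 m and z of nose in the frame of jig below 0.02 m and angle between the x axis of plate and the x axis of jig, either way round below 0.1 rad and value of joint clip between 0.12 and 0.215 rad and linear speed of plate below 0.01 m/s); the robot touches nothing.
It fails at once if the plate is lifted or carried (more than 8 mm off the base) (z of plate in the frame of jig above 0.02 m).
It fails at once if the plate is tipped by more than 0.3 rad (angle between plate's own z axis and vertical above 0.3 rad).
It fails at once if the clip is let go while the plate is only part of the way beneath it (value of joint clip below 0.2 rad and x of nose in the frame of jig between -0.007 and 0.022 m).
It fails at once if the jar, the screwdriver or the offcut is disturbed (moved more than 20 mm) (distance of any of jar_mid, driver, offcut_mid from where it was at the start of the episode above 0.02 m).
It also fails if it takes over 45 s, if anything falls off the work surface, if the arm or the gripper's body presses on something with over 40 N, if the wrist force passes 120 N, or if a joint passes its speed limit or range.

## Robot

A 6-joint arm with a two-finger parallel gripper is mounted at the origin on the work surface. World frame = base frame: x ahead of the robot, y to its left, z up, the work surface at z = 0. Lengths are in m, angles in degrees, forces in N, time in s.
With the tool pointing down it reaches from about 0.4 to 0.825 m from the base axis. Payload 7 kg.
Tool frame: the origin (TCP) lies midway between the tips of the shut fingers; the grasp point (between the pads) lies 19 mm behind it; z points along the fingers, x is the direction in which the jaws open and shut, and the axes are right-handed (so a half turn about z gives the same grasp; the last joint's range is limited). The gripper opens to 85 mm and grips with 20 to 120 N. Pads are 22 mm wide; open, the fingers measure 114 mm over their backs; the gripper's body (76 mm by 85 mm) begins 54 mm behind the grasp point. The pads swing forward as they close: fully open they stand 13 mm farther back than shut.
Start: joints at [80.22, 20.546, 0.682, 0, -70.136, -16.507], TCP at [0.299, 0.605, 0.231] pointing down, gripper open.
Joint ranges: [-176.03, 176.03], [-82.01, 121.73], [-58.28, 71.71], [-173.87, 95.51], [-174.79, -0.11], [-173.66, 173.66]. Speed limits (degrees/s): [136.94, 136.94, 172.46, 180, 180, 180].

## Interface

Orientations are given as [roll, pitch, yaw] about the fixed x, y, z axes, in that order (R = Rz(yaw) Ry(pitch) Rx(roll)).
In Python, from station import monitor, capture, camera_model, manip gives the robot as it stands. The module is installed in compiled form; this text tells all that it offers.
- The arm moves only by the tool play_rows, never from a script. Its argument "commands" is a list of rows, each a list of 7 numbers: the finger opening in m, from 0 to 0.0854, then the shift along the tool's x, y, z in m, then the turn, a rotation vector about the tool's x, y, z in degrees. In form: [[hand, dx, dy, dz, ax, ay, az], ...]. A call has 1 to 10 rows; each row shifts and turns the commanded pose from where the row before left it, along the tool's axes as they then stand; what a row does not reach is not made up. A row lasts 1/10 s, in which the tool goes at most 50 mm and 8.59 degrees, less where a joint would pass 70% of its speed; a pose out of reach is approached as far as the arm can. A call is refused whole if a number of a shift passes 0.05 or a number of a turn 8.59, either way. A call with a gripper value outside its range is refused whole. The fingers move at their own pace and stop on an object; the grip force is fixed at half the most. Time passes only in rows, so rows that do not move let the fingers close. It gives the time, the measured TCP pose, the force and the opening at its end, in the units of the state.
- monitor.read_state(): the state, without advancing time (a new reading comes with each control period).
- capture(name): name is "side" or "top" or "wrist"; returns the picture (480x640x3 uint8, blue, green, red); there is no depth.
- camera_model(name): a dict with "intrinsics" (3x3 intrinsics, pixels), "distortion" ([k1, k2, p1, p2, k3] as OpenCV has them; the pictures are not rectified), "world_from_camera" (4x4, takes a point from camera to world coordinates). Camera axes: x right, y down, z forward; pixel columns grow to the right and rows downward; lengths in m; the calibration is good to about 2 mm. A picture is of the moment at which its call begins: read the wrist's pose just before it. camera_model takes no time and is no camera call; for the wrist camera it gives the pose at the moment of the call.
- manip.finish_job(): hands the job in, once; it reports no verdict.
The state is a dict: "clock": time; "q": joint angles; "dq": joint speeds; "tau": joint torques, N m; "position": TCP position; "eef_rot": TCP orientation; "ft_force": force on the tool from outside, world axes, zero at the start; "torque": the same for the moment, N m; "grip_width": finger opening in m.
Only numpy, scipy, OpenCV 4.12 (cv2) and the standard library are available. Lean on these libraries where they do the work, as an engineer would, in place of code of your own. Each camera call takes 0.05 s, during which the arm holds its last target. There are 200 camera calls.

## Working session

There is one attempt and no reset: what is moved stays moved. The work goes in short steps, Python scripts to look and compute and a tool call to move; the robot and the scene stay as the last step left them, time stands still between calls to the robot, and variables do not carry over. Pictures are saved under pics/ and viewed, about 8 in all and at most 12, crops included, and the job is handed in when it is done.

Besides the shell and the picture viewer there is one more tool, called after "Call:" in YAML: its name, and indented under it one key for each argument. play_rows: Moves the arm, as the interface text tells. Its arguments: {"type":"object","properties":{"commands":{"type":"array","items":{"type":"array","items":{"type":"number"}}}},"required":["commands"]}

```bash
mkdir -p pics
cat > h.py <<'E'
import numpy as np, cv2
from station import monitor, capture, camera_model, manip
def snap(name,fn):
    im=capture(name); cv2.imwrite('pics/'+fn,im); return im
def ray(name,uv,z,m=None):
    m=m or camera_model(name); K=np.array(m['intrinsics']);D=np.array(m['distortion']);T=np.array(m['world_from_camera'])
    p=cv2.undistortPoints(np.array([[uv]],float),K,D)[0,0]
    d=T[:3,:3]@np.array([p[0],p[1],1]);o=T[:3,3]
    return o+d*(z-o[2])/d[2]
def proj(name,P,m=None):
    m=m or camera_model(name); K=np.array(m['intrinsics']);D=np.array(m['distortion']);T=np.linalg.inv(np.array(m['world_from_camera']))
    return cv2.projectPoints(np.atleast_2d(P).astype(float),cv2.Rodrigues(T[:3,:3])[0],T[:3,3],K,D)[0][:,0]
E
python3 - <<'E'
from h import *
snap('top','t0.png');snap('side','s0.png')
print(monitor.read_state())
for n in('top','side','wrist'):print(n,np.round(camera_model(n)['world_from_camera'],3).tolist())
E
```

```text
{'clock': 0.1, 'q': array([ 8.02188572e+01,  2.05850959e+01,  6.41415120e-01, -1.73118858e-02,
       -7.01356606e+01, -1.65053934e+01]), 'dq': array([-0.04702949, -0.11883842,  0.13585389,  0.06161768, -0.05451872,
        0.12886421]), 'tau': array([-2.94012170e-04, -5.84764409e+01,  2.94110245e+01,  6.95442438e+00,
       -3.14345729e-03,  3.22438140e-06]), 'position': array([0.29878608, 0.60481423, 0.23050211]), 'eef_rot': array([-1.79993061e+02, -8.06962748e-02, -1.16292435e+02]), 'ft_force': array([-0.04599691,  0.86797905, -1.02560847]), 'torque': array([ 0.01168708,  0.06619975, -0.00230871]), 'grip_width': 0.085457389863491}
top [[0.026, -0.993, 0.118, 0.489], [-1.0, -0.027, -0.004, 0.045], [0.007, -0.118, -0.993, 0.866], [0.0, 0.0, 0.0, 1.0]]
side [[-0.995, -0.058, 0.08, 0.544], [-0.099, 0.562, -0.821, 0.702], [0.003, -0.825, -0.565, 0.507], [0.0, 0.0, 0.0, 1.0]]
wrist [[-0.444, -0.859, -0.257, 0.365], [-0.896, 0.425, 0.126, 0.572], [0.001, 0.286, -0.958, 0.373], [0.0, 0.0, 0.0, 1.0]]
```

View pics/t0.png

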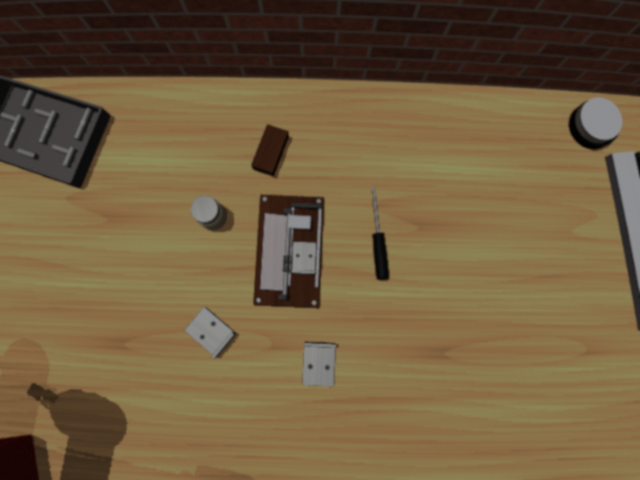

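View pics/s0.png

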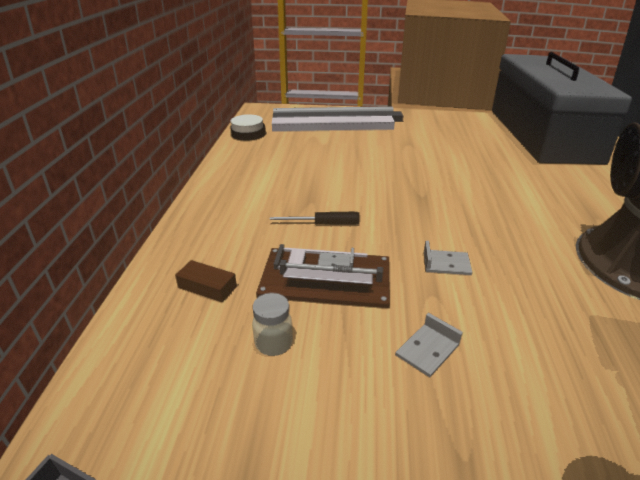

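The top view shows the jig at (290,250), with its long axis along world +x (image up) and the press bar at (273,250). Three things could be taken for the plate: the one in the track (304,257), a loose one at (211,332) and another at (319,364). Only the one in the track fits the description. Next is a close crop to check this.

Run:
```python
from h import *
im=cv2.imread('pics/t0.png')[185:315,240:340]
cv2.imwrite('pics/t0c.png',cv2.resize(im,None,fx=4.6,fy=4.6,interpolation=cv2.INTER_CUBIC))
```

```text
(no output)
```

View pics/t0c.png

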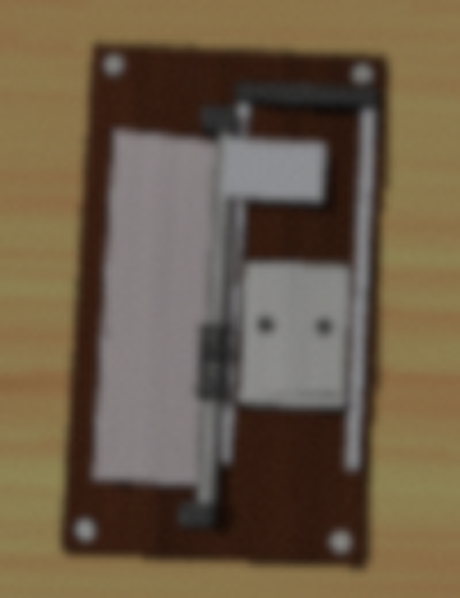

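The crop shows the base corners at (97,46), (386,57), (365,566) and (63,552). The jaw is at (275,170). The plate in the track spans about (245..348, 262..405) with its lip at the rear, y≈400.

```bash
cat > pose.py <<'E'
from h import *
from scipy.optimize import least_squares
px=lambda c:np.array([(c[0]+.5)/4.6-.5+240,(c[1]+.5)/4.6-.5+185])
C=np.array([px(c) for c in[(97,46),(386,57),(365,566),(63,552)]])
J=np.array([[55,60,12],[55,-65,12],[-160,-65,12],[-160,60,12]])/1e3
def w(p,P):
    c,s=np.cos(p[2]),np.sin(p[2]);P=np.atleast_2d(P)
    return np.c_[p[0]+c*P[:,0]-s*P[:,1],p[1]+s*P[:,0]+c*P[:,1],P[:,2]]
def inv(p,X):
    c,s=np.cos(p[2]),np.sin(p[2]);d=np.asarray(X)[:2]-p[:2];return np.array([c*d[0]+s*d[1],-s*d[0]+c*d[1]])*1e3
if __name__=='__main__':
    r=least_squares(lambda p:(proj('top',w(p,J))-C).ravel(),[.5,.1,0])
    p=r.x;print('jig',p[:2],np.degrees(p[2]),'res',r.fun.round(2))
    for n,c,z in[('noseL',(245,262),.018),('noseR',(348,266),.018),('lipRearL',(240,405),.034),('lipRearR',(345,409),.034),('barFL',(113,130),.045),('barRL',(92,480),.045),('jawF',(327,142),.027),('jawR',(325,203),.027)]:
        print(n,inv(p,ray('top',px(c),z)).round(1))
    print('side proj',proj('side',w(p,J)).round(0).tolist())
    np.save('jig.npy',p)
E
python3 pose.py
```

```text
jig [0.64335332 0.10165897] -1.073404785614735 res [-0.75 -0.81  0.69 -0.36  0.29  0.57 -0.24  0.52]
noseL [-36.5  -9.2]
noseR [-36.2 -51.8]
lipRearL [-96.8 -11.1]
lipRearR [-96.5 -53.4]
barFL [11.1 45.3]
barRL [-129.9   45.2]
jawF [ 13.6 -40.9]
jawR [-11.8 -41.3]
side proj [[255.0, 292.0], [271.0, 247.0], [389.0, 255.0], [390.0, 303.0]]
```

Fit residuals are under 1 px and the sizes match: plate 60 mm long, bar from -130 to +11, jaw ±12. The nose is at x = -36 and the lip's rear face at x = -96.5. I'll turn the hand to the jig (yaw -91.1), go above x = -118, y = -1, and set the fingers about 62 mm apart.

Call:
play_rows:
  commands:
    - [0.048,0,0,0,0,0,-6.3]
    - [0.048,0,0,0,0,0,-6.3]
    - [0.048,0,0,0,0,0,-6.3]
    - [0.048,0,0,0,0,0,-6.3]
    - [0.048,0.0415,-0.0197,0,0,0,0]
    - [0.048,0.0415,-0.0197,0,0,0,0]
    - [0.048,0.0415,-0.0197,0,0,0,0]
    - [0.048,0.0415,-0.0197,0,0,0,0]
    - [0.048,0.0415,-0.0197,0,0,0,0]
    - [0.048,0.0415,-0.0197,0,0,0,0]

```text
clock: 1.1
position: [0.4126, 0.352, 0.2311]
eef_rot: [180.0, -0.0, -91.1]
ft_force: [1.2, -0.1, -0.7]
grip_width: 0.048
```

Call:
play_rows:
  commands:
    - [0.048,0.0415,-0.0197,0,0,0,0]
    - [0.048,0.0415,-0.0197,0,0,0,0]
    - [0.048,0.0415,-0.0197,0,0,0,0]
    - [0.048,0.0415,-0.0197,0,0,0,0]
    - [0.048,0.0415,-0.0197,0,0,0,0]
    - [0.048,0.0415,-0.0197,0,0,0,0]
    - [0.048,0,0,0,0,0,0]
    - [0.048,0,0,0,0,0,0]

```text
clock: 1.9
position: [0.5259, 0.1015, 0.2309]
eef_rot: [180.0, -0.0, -91.3]
ft_force: [-0.5, 0.1, 0.0]
grip_width: 0.0481
```

```bash
cat > st.py <<'E'
from pose import *
s=monitor.read_state();p=np.load('jig.npy')
print('t',s['clock'],'jig xy',inv(p,s['position']).round(1),'z',round(s['position'][2]*1e3,1),'rot',s['eef_rot'].round(2),'F',s['ft_force'].round(2),'M',s['torque'].round(2),'w',s['grip_width'])
E
python3 st.py
```

```text
t 1.9 jig xy [-117.4   -2.4] z 230.9 rot [ 1.7995e+02 -2.0000e-02 -9.1260e+01] F [-0.5   0.1   0.01] M [ 0.05  0.   -0.04] w 0.048123618836548275
```

Call:
play_rows:
  commands:
    - [0.048,-0.0014,0.0015,0.042,0,0,-0.2]
    - [0.048,0,0,0.042,0,0,0]
    - [0.048,0,0,0.042,0,0,0]
    - [0.048,0,0,0.04,0,0,0]
    - [0.048,0,0,0,0,0,0]
    - [0.048,0,0,0,0,0,0]

```text
clock: 2.5
position: [0.5243, 0.105, 0.0657]
eef_rot: [179.9, -0.1, -90.8]
ft_force: [-0.1, -0.3, 0.3]
grip_width: 0.0482
```

```bash
python3 st.py
python3 - <<'E'
from h import *
w=snap('wrist','w1.png');s=snap('side','s1.png')
c=cv2.resize(s[200:330,230:430],None,fx=3,fy=3,interpolation=cv2.INTER_CUBIC)
cv2.imwrite('pics/m1.png',np.vstack([cv2.resize(w,(600,450))[210:],np.pad(c,((0,0),(0,0),(0,0)))])[:600])
E
```

```text
t 2.5 jig xy [-119.1    1.1] z 65.7 rot [ 1.7994e+02 -7.0000e-02 -9.0780e+01] F [-0.13 -0.28  0.31] M [ 0.01 -0.11 -0.01] w 0.04819597074960249
```

View pics/m1.png

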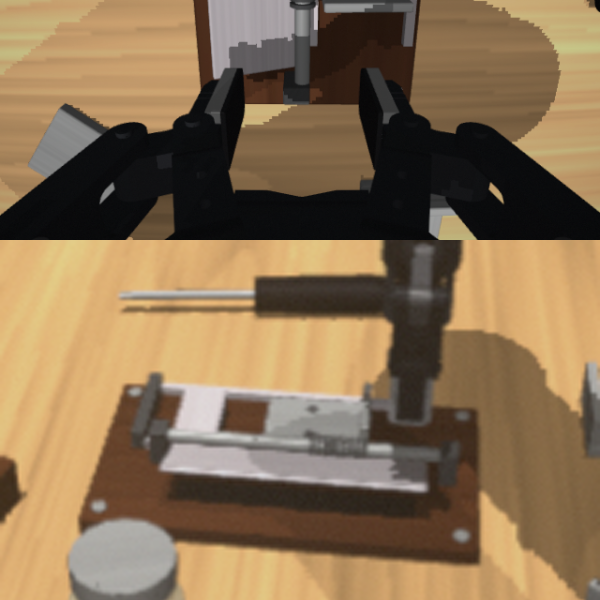

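Call:
play_rows:
  commands:
    - [0.048,0.002,0,0.01,0,0,0.2]
    - [0.048,0,0,0.01,0,0,0]
    - [0.048,0,0,0.008,0,0,0]
    - [0.048,0,0,0,0,0,0]
    - [0.048,0,0,0,0,0,0]

```text
clock: 3.1
position: [0.5243, 0.102, 0.037]
eef_rot: [180.0, -0.0, -91.1]
ft_force: [0.0, -0.3, -0.8]
grip_width: 0.048
```

Call:
play_rows:
  commands:
    - [0.048,0,0,0.004,0,0,0]
    - [0.048,0,0,0.004,0,0,0]
    - [0.048,0,0,0,0,0,0]

```text
clock: 3.4
position: [0.5246, 0.1024, 0.0291]
eef_rot: [-180.0, 0.0, -91.1]
ft_force: [-0.1, 0.9, 2.1]
grip_width: 0.048
```

Call:
play_rows:
  commands:
    - [0.048,0,0,0.004,0,0,0]
    - [0.048,0,0,0,0,0,0]

```text
clock: 3.6
position: [0.5247, 0.1025, 0.0253]
eef_rot: [-180.0, 0.0, -91.1]
ft_force: [-0.6, 2.0, 4.4]
grip_width: 0.0477
```

```bash
python3 st.py
```

```text
t 3.6 jig xy [-118.6   -1.3] z 25.3 rot [-1.7996e+02  3.0000e-02 -9.1080e+01] F [-0.6   1.97  4.4 ] M [ 0.66  0.06 -0.05] w 0.04765686050628231
```

Call:
play_rows:
  commands:
    - [0.048,0,0,0.004,0,0,0]
    - [0.048,0,0,0,0,0,0]

```text
clock: 3.8
position: [0.5248, 0.1026, 0.0215]
eef_rot: [-180.0, 0.0, -91.1]
ft_force: [-0.6, 2.1, 5.8]
grip_width: 0.0484
```

Call:
play_rows:
  commands:
    - [0.048,0,0,0.003,0,0,0]
    - [0.048,0,0,0,0,0,0]
    - [0.048,0,0,0,0,0,0]

```text
clock: 4.1
position: [0.5248, 0.1024, 0.0189]
eef_rot: [-179.9, 0.0, -91.1]
ft_force: [-1.1, 0.3, 7.5]
grip_width: 0.0482
```

```bash
python3 st.py
python3 - <<'E'
from h import *
s=snap('side','s2.png');w=snap('wrist','w2.png');t=snap('top','t2.png')
c=cv2.resize(s[225:315,245:405],None,fx=4,fy=4,interpolation=cv2.INTER_CUBIC)
d=cv2.resize(w[180:380,160:480],None,fx=2,fy=1.2)
cv2.imwrite('pics/m2.png',np.vstack([c,d])[:600])
E
```

```text
t 4.1 jig xy [-118.6   -1.4] z 18.9 rot [-1.7995e+02  2.0000e-02 -9.1060e+01] F [-1.11  0.26  7.49] M [0.67 0.5  0.03] w 0.04823078947575117
```

View pics/m2.png

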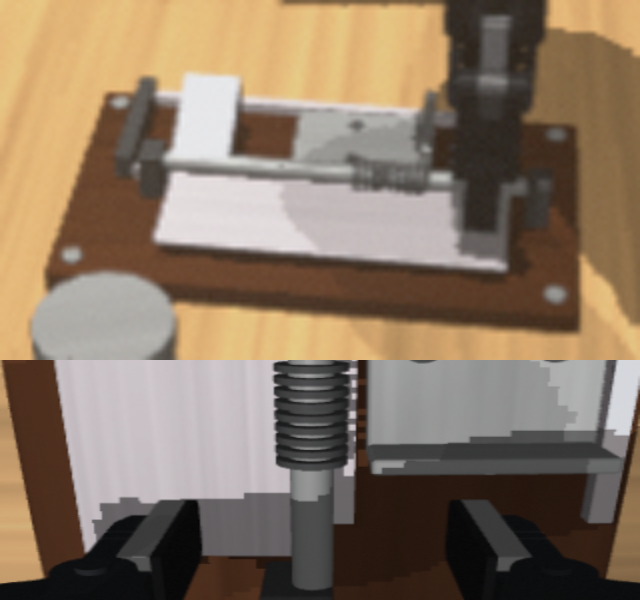

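The side view shows the bar almost level and the jaw (205,115) lifted. The wrist view shows the right finger behind the lip (500,460), with nothing else in its way. A force of 7.5 N means about 0.38 rad. I'll push now.

Call:
play_rows:
  commands:
    - [0.048,0,-0.004,0,0,0,0]
    - [0.048,0,-0.005,0,0,0,0]
    - [0.048,0,-0.005,0,0,0,0]
    - [0.048,0,-0.005,0,0,0,0]
    - [0.048,0,-0.005,0,0,0,0]
    - [0.048,0,0,0,0,0,0]

```text
clock: 4.85
position: [0.5465, 0.1007, 0.0182]
eef_rot: [179.8, -0.1, -91.1]
ft_force: [-6.1, -0.2, 9.2]
grip_width: 0.0481
```

```bash
python3 st.py
python3 - <<'E'
from h import *
t=snap('top','t3.png');s=snap('side','s3.png')
c=cv2.resize(s[225:315,245:405],None,fx=4,fy=4,interpolation=cv2.INTER_CUBIC)
cv2.imwrite('pics/m3.png',c)
E
```

```text
t 4.85 jig xy [-96.8  -2.8] z 18.2 rot [ 1.7978e+02 -1.1000e-01 -9.1100e+01] F [-6.08 -0.16  9.19] M [-0.07  2.37  0.17] w 0.04807664905282171
```

View pics/m3.png

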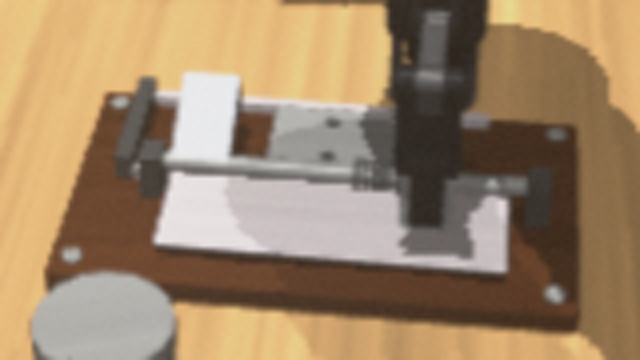

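Plate and fingertip move together (the nose has gone about 12 mm), the clip stays open, and the force is steady. I'll carry on.

Call:
play_rows:
  commands:
    - [0.048,-0.0005,-0.005,0,0,0,0]
    - [0.048,-0.0005,-0.005,0,0,0,0]
    - [0.048,0,-0.005,0,0,0,0]
    - [0.048,0,-0.005,0,0,0,0]
    - [0.048,0,-0.005,0,0,0,0]
    - [0.048,0,-0.005,0,0,0,0]
    - [0.048,0,0,0,0,0,0]

```text
clock: 5.65
position: [0.5765, 0.1011, 0.0182]
eef_rot: [179.8, -0.1, -91.1]
ft_force: [-7.0, -0.9, 8.2]
grip_width: 0.0482
```

```bash
python3 st.py
```

```text
t 5.65 jig xy [-66.8  -1.8] z 18.2 rot [ 1.7978e+02 -1.0000e-01 -9.1110e+01] F [-6.99 -0.88  8.19] M [-0.02  2.28  0.14] w 0.04820239198966653
```

Call:
play_rows:
  commands:
    - [0.048,0,-0.005,0,0,0,0]
    - [0.048,0,-0.005,0,0,0,0]
    - [0.048,0,-0.005,0,0,0,0]
    - [0.048,0,-0.005,0,0,0,0]
    - [0.048,0,0,0,0,0,0]

```text
clock: 6.15
position: [0.5966, 0.1009, 0.0182]
eef_rot: [179.8, -0.1, -91.1]
ft_force: [-6.5, 0.3, 9.0]
grip_width: 0.0478
```

Call:
play_rows:
  commands:
    - [0.048,0,-0.002,0,0,0,0]
    - [0.048,0,-0.001,0,0,0,0]
    - [0.048,0,0,0,0,0,0]

```text
clock: 6.45
position: [0.5989, 0.1007, 0.0182]
eef_rot: [179.8, -0.1, -91.1]
ft_force: [-8.2, 0.0, 9.5]
grip_width: 0.048
```

```bash
python3 st.py
python3 - <<'E'
from h import *
w=snap('wrist','w4.png');s=snap('side','s4.png')
c=cv2.resize(s[225:315,245:405],None,fx=4,fy=4,interpolation=cv2.INTER_CUBIC)
d=cv2.resize(w[100:400,160:480],(640,240))
cv2.imwrite('pics/m4.png',np.vstack([c,d]))
E
```

```text
t 6.45 jig xy [-44.4  -1.8] z 18.2 rot [ 1.7975e+02 -1.0000e-01 -9.1110e+01] F [-8.18  0.04  9.54] M [0.22 2.9  0.11] w 0.04800550054653818
```

View pics/m4.png

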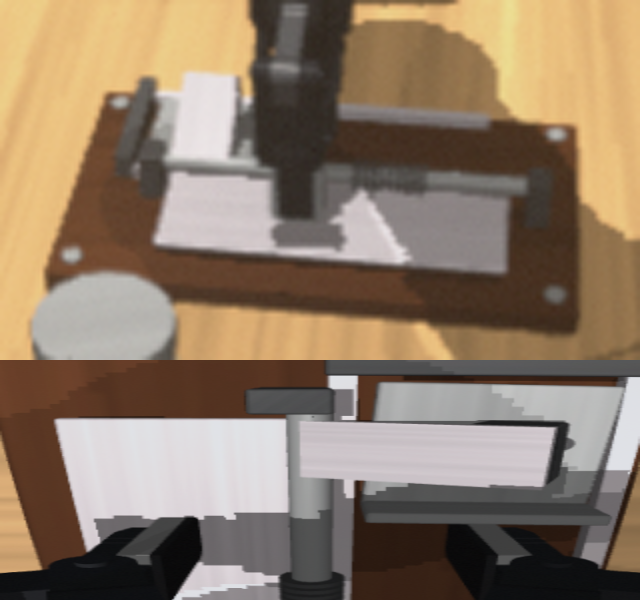

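The wrist view shows the plate under the jaw and square, with a narrow dark gap still between its nose (500,384) and the stop bar (470,370). I'll push on in small steps until the force rises.

Call:
play_rows:
  commands:
    - [0.048,0,-0.0015,0,0,0,0]
    - [0.048,0,-0.0015,0,0,0,0]
    - [0.048,0,0,0,0,0,0]

```text
clock: 6.85
position: [0.6017, 0.1007, 0.0182]
eef_rot: [179.7, -0.1, -91.1]
ft_force: [-9.8, -0.1, 9.7]
grip_width: 0.048
```

Call:
play_rows:
  commands:
    - [0.048,0,-0.001,0,0,0,0]
    - [0.048,0,-0.001,0,0,0,0]
    - [0.048,0,0,0,0,0,0]

```text
clock: 7.15
position: [0.6019, 0.1006, 0.0181]
eef_rot: [179.6, -0.1, -91.2]
ft_force: [-15.0, 3.6, 15.6]
grip_width: 0.0483
```

```bash
python3 st.py
```

```text
t 7.15 jig xy [-41.5  -1.9] z 18.1 rot [ 1.7956e+02 -1.3000e-01 -9.1160e+01] F [-14.95   3.64  15.56] M [ 1.07  5.58 -0.17] w 0.04832032912511698
```

The push stalled at x = -41.5, where -41 was predicted, and the force jumped. One look before releasing.

Run:
```python
from h import *
w=snap('wrist','w5.png')
cv2.imwrite('pics/m5.png',cv2.resize(w[80:330,300:500],None,fx=2.4,fy=2.4,interpolation=cv2.INTER_CUBIC))
from pose import w as W
p=np.load('jig.npy')
P=proj('wrist',W(p,np.array([[30,-32,17],[30,-10,18],[30,-54,18],[-30,-32,34],[12,-41,35]])/1e3))
print(((P-[300,80])*2.4).round(0).tolist())
```

```text
[[254.0, 117.0], [104.0, 117.0], [405.0, 119.0], [254.0, 545.0], [342.0, 261.0]]
```

View pics/m5.png

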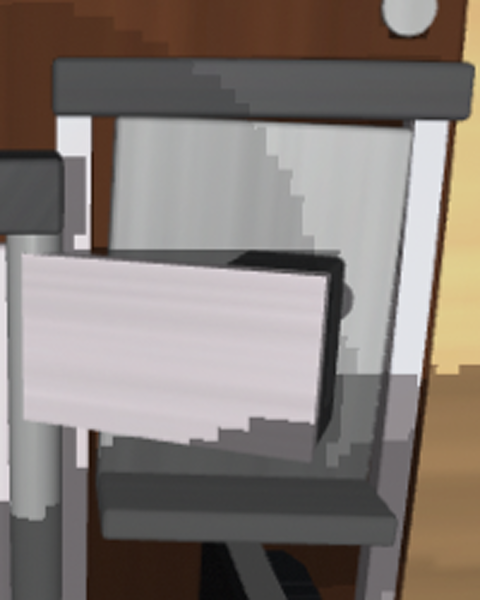

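The nose meets the stop line: the left corner touches and the right side is about 1 mm short (~0.03 rad), well within limits. The clip is still held open. I'll back the finger off the lip first, then raise slowly to let the jaw down, then clear.

Call:
play_rows:
  commands:
    - [0.048,0,0.003,0,0,0,0]
    - [0.048,0,0.003,0,0,0,0]
    - [0.048,0,0.002,0,0,0,0]
    - [0.048,0,0,0,0,0,0]

```text
clock: 7.6
position: [0.6003, 0.1018, 0.0198]
eef_rot: [-179.8, 0.0, -91.1]
ft_force: [3.3, -2.3, 7.6]
grip_width: 0.0482
```

Call:
play_rows:
  commands:
    - [0.048,0,0,-0.003,0,0,0]
    - [0.048,0,0,-0.003,0,0,0]
    - [0.048,0,0,-0.003,0,0,0]
    - [0.048,0,0,-0.004,0,0,0]
    - [0.048,0,0,-0.01,0,0,0]
    - [0.048,0,0,-0.02,0,0,0]
    - [0.048,0,0,-0.04,0,0,0]
    - [0.048,0,0,-0.04,0,0,0]
    - [0.048,0,0,0,0,0,0]
    - [0.048,0,0,0,0,0,0]

```text
clock: 8.6
position: [0.5985, 0.1021, 0.1429]
eef_rot: [-179.9, 0.1, -91.1]
ft_force: [0.2, 0.6, -0.8]
grip_width: 0.0482
```

```bash
python3 st.py
python3 - <<'E'
from h import *
w=snap('wrist','w6.png');s=snap('side','s6.png')
from pose import w as W
p=np.load('jig.npy')
P=proj('wrist',W(p,np.array([[30,-10,18],[30,-54,18],[-30,-10,34],[-30,-54,34],[12,-41,32]])/1e3));print(P.round(0).tolist())
a=cv2.resize(w[:,80:560],None,fx=.8,fy=.8)
c=cv2.resize(s[225:315,245:405],None,fx=2.4,fy=2.4,interpolation=cv2.INTER_CUBIC)
cv2.imwrite('pics/m6.png',np.vstack([a[:380],c]))
E
```

```text
t 8.6 jig xy [-44.8  -0.4] z 142.9 rot [-1.7989e+02  8.0000e-02 -9.1090e+01] F [ 0.18  0.62 -0.79] M [-0.06  0.06 -0.  ] w 0.0482164884645271
[[335.0, 119.0], [403.0, 119.0], [335.0, 216.0], [403.0, 216.0], [385.0, 149.0]]
```

View pics/m6.png

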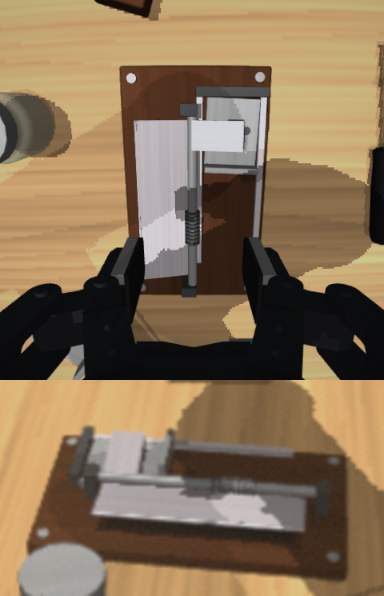

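The nose edge is at wrist row ~120 (119 predicted) and the lip's rear at ~216 (216 predicted). The jaw rests on the plate, the hand is clear and the force is about zero, so I'm handing in.

```bash
python3 -c "
from station import manip;print(manip.finish_job())"
```

```text
the job is handed in; nothing more can be done
None
```

The plate is loaded against the stop with the released clip resting on it, and the job is handed in after about 8.6 s of robot time. No verdict was reported.

- **Pressing and pushing:** I pressed the bar to about level (7.5 N, roughly 0.38 rad). The other fingertip then pushed the plate about 66 mm under the raised jaw. The push stalled at the predicted stop position and the force jumped from about 10 to 15 N.
- **Release:** I backed the finger off the lip, let the clip down onto the plate, and raised the hand to 143 mm.
- **Last checks:** In the final picture the nose and the lip's rear face are within about 1 px of where they should be when home. Before release the plate was about 0.03 rad off square, with its left corner touching the stop. The tool force is about zero.
- **Not checked exactly:** The clip angle was judged from the pressing force and the pictures, since it isn't reported directly.
- **Bystanders:** No path went near the jar, screwdriver or offcut. I did not measure their positions afterwards.

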